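# Set the transfer pump to high speed and start it

### The arm

A 7-joint arm with a two-finger parallel gripper is mounted at the origin on the work surface. World frame = base frame: x ahead of the robot, y to its left, z up, the work surface at z = 0. Lengths are in m, angles in rad, forces in N, time in s.
With the tool pointing down it reaches from about 0.4 to 0.85 m from the base axis. Payload 4.5 kg.
Tool frame: the origin (TCP) lies where the fingers leave the gripper's body, on its centre line; the fingertips stand 64 mm ahead of it and the grasp point (between the pads) lies 45 mm ahead of it; z points along the fingers, y is the direction in which the jaws open and shut (so a half turn about z gives the same grasp; the last joint's range is limited). The gripper opens to 88 mm and grips with 3 to 60 N. Pads are 18 mm wide; open, the fingers measure 123 mm over their backs; the gripper's body (75 mm by 187 mm) begins 45 mm behind the grasp point.
Start: joints at [-1.095, 0.689, -0.195, 1.565, 0.157, 0.902, -0.215], TCP at [0.267, 0.565, 0.303] pointing down, gripper open.
Joint ranges: [-3.01, 3.01], [-0.46, 2.08], [-1.47, 1.51], [0.13, 2.56], [-1, 4.14], [0.04, 2.09], [-2.66, 2.66]. Speed limits (rad/s): [2.57, 2.57, 3.14, 3.14, 3.14, 3.14, 3.14].

### API

Orientations are given as a unit quaternion [x, y, z, w].
In Python, from plant import monitor, snapshot, workorder, finder gives the robot as it stands.
- The arm moves only by the tool carry_out, never from a script. Its argument "motion" is one flat list of numbers, 6 for each row, row after row: the shift along the tool's x, y, z in cm, then the turn, a rotation vector about the tool's x, y, z in rad. In form: [x, y, z, rx, ry, rz, x, y, z, rx, ry, rz, ...]. A call has 1 to 8 rows; each row shifts and turns the commanded pose from where the row before left it, along the tool's axes as they then stand; what a row does not reach is not made up. A row lasts 1/8 s, in which the tool goes at most 62.5 mm and 10.7 degrees, less where a joint would pass 70% of its speed; a pose out of reach is approached as far as the arm can. A call with a gripper value outside its range is refused whole. "hand" is the finger opening in cm, from 0 to 8.81, set as the call begins (left out, the last holds). The fingers move at their own pace and stop on an object; "grip_force" is the grip in N (left out, the last holds). Time passes only in rows, so rows that do not move let the fingers close. It gives the time, the measured TCP pose, the force and the opening at its end, in the units of the state.
- monitor.get_state(): the state, without advancing time (a new reading comes with each control period).
- snapshot(name): name is "scene" or "side" or "wrist"; returns a dict with "frame" (384x512x3 uint8, red, green, blue), "range_z" (384x512 float32, m along the optical axis (not along the pixel's ray), 0 where there is no reading), "fx", "fy", "cx", "cy" (pixels), "rvec" (rotation vector, rad) and "tvec" (3), from world to camera coordinates, as OpenCV has them; the wrist camera has in their place "hand_eye" (4x4, takes a point from camera to tool coordinates, whose origin is the TCP and whose axes are the flange's). Camera axes: x right, y down, z forward; pixel columns grow to the right and rows downward; lengths in m; the calibration is good to about 2 mm. A picture is of the moment at which its call begins: read the wrist's pose just before it.
- workorder.finish_job(): hands the job in, once; it reports no verdict.
Trained networks look in a picture, given as the dict that the camera call returned (one of the last four; its "shot" number tells which), for a name from the list of things; names that differ only in an ending like _2 or _b are one class to them, and where a whole thing is asked for, a point or a joint stands for the part that bears it (a point fixed in the world has none). Each returns a list of dicts, best first, with "p" (0 to 1); they miss things now and then, are a little off and sometimes report something else, mostly with a low value. They report only what shows in the picture. A call takes as long as a camera call.
- finder.masks_of(picture, thing): "pixels" (384x512 bool, what is visible of it) and "extent" ([left, top, right, bottom] in pixels, round what is visible of it).
The state is a dict: "clock": time; "q": joint angles; "qd": joint speeds; "joint_torque": joint torques, N m; "tool_pos": TCP position; "eef_rot": TCP orientation; "contact_force": force on the tool from outside, world axes, zero at the start; "moment": the same for the moment, N m; "opening": opening from 0.0 (shut) to 1.0 (fully open).
Only numpy, scipy, OpenCV 4.12 (cv2) and the standard library are available. Lean on these libraries where they do the work, as an engineer would, in place of code of your own. Each camera call takes 0.05 s, during which the arm holds its last target. There are 200 camera calls.

### The job

Slide the orange speed lever on the pump away from the robot, past the click at low speed and fully home at its high-speed stop, and only then press the green start button all the way down and let it come back up. Do it by pushing with the fingertips, gripping nothing; leave the blue bypass lever where it is and do not disturb the things lying on the bench.

Things in the scene. Friction and masses are not known exactly. Their poses are not given: they have to be found in the camera images.
- pump: Green and grey transfer pump, 270 x 340 mm, fixed. Origin: bench height, middle of its foot plate; x from control side to motor side, y along the motor. Flat green deck, top 90 mm above the bench, x -115 to +15, y -165 to +165 mm; on it, in varying order, three controls in a row along y, 100 mm apart: speed lever, bypass lever, start button. Motor and pump head behind it are at most 135 mm high.
- speed_base: Black plate under the orange speed lever, 112 (x) x 52 (y) x 8 mm, fixed on the deck, axes parallel to the pump's. Origin: centre of its underside, 90 mm above the bench; its top is 98 mm above the bench. The lever slides along this +x: from 32 mm before the origin (off) through the origin (low, one white bar beside the slot) to 32 mm beyond it (high, two white bars).
- speed_top (a point): Centre of the top of the orange speed lever, an upright block 14 (x, the way it slides) x 26 (y) x 40 mm tall, its near and far faces 20 mm wide (y), its side cheeks set back 3 mm from them; top 138.5 mm above the bench. Moves with the lever.
- speed (a joint): Position of the speed lever in m: 0 off (start), 0.032 low (first detent), 0.064 high (second stop, a hard end). Either step takes a push of about 8 N, felt after 3 mm of free play; some 5 mm past half way between two positions it snaps on by itself, to within 4 mm of the next one, and stays there.
- bypass_base: Grey plate under the blue bypass lever, same size and axes as the speed lever's plate, no white bars. Origin: centre of its underside, 90 mm above the bench.
- bypass_top (a point): Centre of the top of the blue bypass lever, the same 14 x 26 x 40 mm block, anywhere along its slot (32 mm either side of the plate's origin). Not to be moved; it slides freely at about 4 N.
- start_top (a point): Centre of the top face of the green round start button, 32 mm across, in a black housing on the deck; it is pressed straight down.
- start (a joint): Travel of the start button in m: 0 up, 0.006 fully down (about 5 N); a spring returns it.
- torch: Black torch standing on its head on the bench between robot and pump, 44 mm across at the foot, 110 mm tall. Origin: centre of its underside. Leave alone.
- elbow: Brass pipe elbow standing on the bench between robot and pump, 34 mm across, 62 mm tall. Origin: centre of its underside. Leave alone.
- paste: Jar of jointing paste with a yellow cap, 64 mm across, 85 mm tall, on the bench at the pump's right (-y) side. Origin: centre of its underside. Leave alone.
- wrench: Steel wrench, 200 mm long, lying flat on the bench at the pump's left (+y) side. Origin: near the middle of its length. Leave alone.

How it is judged:
By the outcome, as a careful person would: the job done as asked, in the order asked, and still so for the second after the job is handed in, with the robot touching nothing.
It also fails if it takes over 40 s, if anything falls off the work surface, if the arm or the gripper's body presses on something with over 40 N, if the wrist force passes 120 N, or if a joint passes its speed limit or range.

## Working session

There is one attempt and no reset: what is moved stays moved. The work goes in short steps, Python scripts to look and compute and a tool call to move; the robot and the scene stay as the last step left them, time stands still between calls to the robot, and variables do not carry over. Pictures are saved under pics/ and viewed, about 8 in all and at most 12, crops included, and the job is handed in when it is done.

Besides the shell and the picture viewer there is one more tool, called after "Request:" as name(argument=value, ...) on one line, values as JSON. carry_out: Moves the arm, as the interface text tells. Its arguments: {"type":"object","properties":{"motion":{"type":"array"},"hand":{"type":"number"},"grip_force":{"type":"number"}},"required":["motion"]}

```bash
mkdir -p pics; ls
cat > h.py <<'E'
import numpy as np, cv2
from scipy.spatial.transform import Rotation as R
from plant import monitor, snapshot, workorder, finder
def cloud(s, mask=None):
    """world points (N,3) and pixel coords for fixed or wrist picture"""
    z=s["range_z"]; m=z>0
    if mask is not None: m=m&mask
    v,u=np.nonzero(m); d=z[v,u]
    p=np.c_[(u-s["cx"])/s["fx"]*d,(v-s["cy"])/s["fy"]*d,d]
    if "hand_eye" in s:
        T=np.array(s["hand_eye"]); p=p@T[:3,:3].T+T[:3,3]
        st=s["st"]; p=R.from_quat(st["eef_rot"]).apply(p)+st["tool_pos"]
    else:
        Rm=cv2.Rodrigues(np.array(s["rvec"],float))[0]; p=(p-np.ravel(s["tvec"]))@Rm
    return p
def snap(n):
    st=monitor.get_state(); s=snapshot(n); s["st"]=st; return s
def save(s,f): cv2.imwrite("pics/"+f, s["frame"][:,:,::-1])
E
python3 - <<'E'
from h import *
print(monitor.get_state())
for n in ("scene","side"):
    s=snap(n); save(s,n+"0.png")
    for t in ("speed_top","speed_base","bypass_top","bypass_base","start_top","torch","elbow","paste","wrench","pump"):
        r=finder.masks_of(s,t)[:1]
        for k in r:
            p=cloud(s,k["pixels"])
            if len(p): print(n,t,round(k["p"],2),k["extent"],len(p),np.percentile(p,[3,50,97],axis=0).round(3).tolist())
E
python3 -c "
import cv2,numpy as np
cv2.imwrite('pics/both.png',cv2.resize(np.vstack([cv2.imread('pics/scene0.png'),cv2.imread('pics/side0.png')]),(400,600)))"
```

```text
pics
{'clock': 0.0, 'q': array([-1.09521572,  0.69000887, -0.19451374,  1.56632713,  0.15731869,
        0.9024807 , -0.21513836]), 'qd': array([-0.00106984, -0.00081593,  0.00150062, -0.00086518, -0.0006542 ,
       -0.00161961, -0.00043718]), 'joint_torque': array([ 3.15109301e-04, -5.27556109e+01, -1.26717377e+00, -1.53427023e+01,
       -5.26783406e-02,  6.31302901e-03,  1.58718744e-04]), 'tool_pos': array([0.26704251, 0.56451987, 0.30189889]), 'eef_rot': array([ 2.19071275e-01,  9.75708429e-01, -9.05827374e-04, -1.30738418e-04]), 'contact_force': array([-0.05479432, -0.22183232, -0.21312344]), 'moment': array([-0.01545745, -0.03764382, -0.00692763]), 'opening': 1.0003100326407466}
scene speed_top 0.7 [219.6, 194.3, 233.2, 213.9] 203 [[0.603, -0.027, 0.1], [0.613, -0.014, 0.123], [0.617, -0.003, 0.139]]
scene speed_base 0.56 [210.7, 194.7, 250.3, 242.7] 1012 [[0.595, -0.036, 0.094], [0.639, -0.004, 0.098], [0.692, 0.03, 0.138]]
scene bypass_top 0.76 [309.2, 184.6, 324.5, 200.0] 186 [[0.571, 0.173, 0.1], [0.579, 0.185, 0.123], [0.583, 0.197, 0.139]]
scene bypass_base 0.8 [301.0, 1
[... 1214 characters left out ...]
[264.9, 181.6, 274.6, 191.0] 84 [[0.586, 0.073, 0.102], [0.599, 0.083, 0.111], [0.612, 0.103, 0.114]]
side torch 0.8 [244.8, 224.9, 255.3, 264.9] 463 [[0.459, -0.068, 0.005], [0.472, -0.059, 0.058], [0.49, -0.041, 0.111]]
side elbow 0.84 [188.6, 193.9, 200.7, 223.9] 284 [[0.382, 0.141, 0.006], [0.398, 0.15, 0.047], [0.417, 0.192, 0.06]]
side paste 0.87 [334.9, 220.8, 366.5, 257.7] 812 [[0.707, -0.168, 0.001], [0.724, -0.15, 0.059], [0.763, -0.115, 0.087]]
side wrench 0.52 [178.0, 164.5, 224.9, 171.9] 213 [[0.439, 0.344, -0.001], [0.492, 0.399, 0.006], [0.564, 0.446, 0.009]]
side pump 0.57 [212.7, 138.9, 350.0, 256.2] 8300 [[0.495, -0.079, 0.009], [0.635, 0.063, 0.088], [0.796, 0.272, 0.122]]
```

View pics/scene0.png

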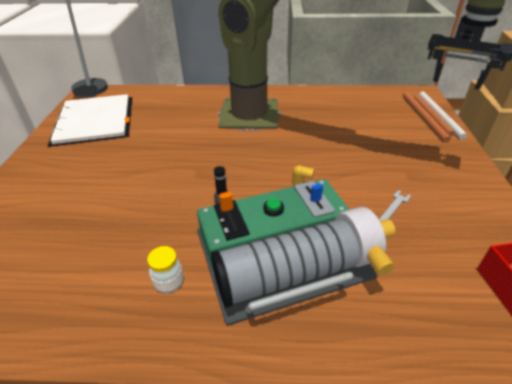

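View pics/side0.png

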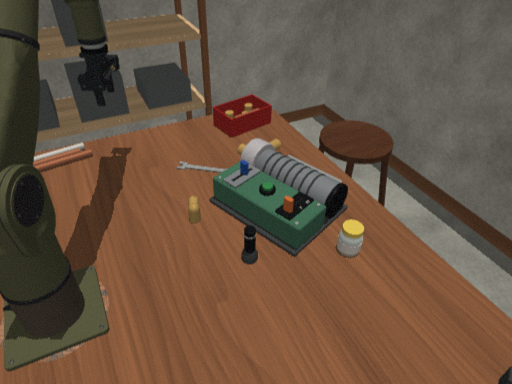

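Scene view: torch (220,185) sits in front of the orange lever (226,202); button (273,206), blue lever (317,190). The pump is yawed about +21.6°, so I'll move above it while turning the tool and measure with the wrist camera.

Request:
carry_out(motion=[0, 0, 0, 0, 0, 0.145, 0, 0, 0, 0, 0, 0.145, 0, 0, 0, 0, 0, 0.145, 0, 0, 0, 0, 0, 0.145, 0, 0, 0, 0, 0, 0.145, 0, 0, 0, 0, 0, 0.145, 0, 0, 0, 0, 0, 0.145, 0, 0, 0, 0, 0, 0.145], hand=0)

```text
clock: 2.1
tool_pos: [0.2671, 0.5651, 0.3027]
eef_rot: [0.72, 0.694, -0.0, -0.0]
contact_force: [0.3, 0.4, -0.0]
opening: 0.115
```

Request:
carry_out(motion=[-3.5, 1.9, 0, 0, 0, 0, -3.5, 1.9, 0, 0, 0, 0, -3.5, 1.9, 0, 0, 0, 0, -3.5, 1.9, 0, 0, 0, 0, -3.5, 1.9, 0, 0, 0, 0, -3.5, 1.9, 0, 0, 0, 0, -3.5, 1.9, 0, 0, 0, 0, -3.5, 1.9, 0, 0, 0, 0])

```text
clock: 3.1
tool_pos: [0.411, 0.2795, 0.3029]
eef_rot: [0.718, 0.696, 0.0, -0.0]
contact_force: [1.1, 0.4, 0.1]
opening: 0.01
```

Request:
carry_out(motion=[-3.5, 1.7, 0, 0, 0, 0, -3.5, 1.7, 0, 0, 0, 0, -3.5, 1.7, 0, 0, 0, 0, -3.5, 1.7, 0, 0, 0, 0, -3.5, 1.7, 0, 0, 0, 0, -3.5, 1.7, 0, 0, 0, 0, -3.5, 1.7, 0, 0, 0, 0, -3.5, 1.7, 0, 0, 0, 0])

```text
clock: 4.1
tool_pos: [0.5383, -0.0047, 0.3028]
eef_rot: [0.718, 0.696, 0.0, 0.0]
contact_force: [0.3, -0.1, -0.5]
opening: 0.005
```

Request:
carry_out(motion=[0, 0, 0, 0, 0, 0.145, 0, 0, 0, 0, 0, 0.145, 0, 0, 0, 0, 0, 0.145, 0, 0, 0, 0, 0, 0.145, 0, 0, 0, 0, 0, 0.145, 0, 0, 0, 0, 0, 0.145, 0, 0, 0, 0, 0, 0.145, 0, 0, 0, 0, 0, 0.145])

```text
clock: 5.1
tool_pos: [0.5378, -0.0034, 0.3028]
eef_rot: [0.982, 0.187, 0.0, -0.0]
contact_force: [-0.5, -1.0, -0.4]
opening: 0.007
```

```bash
cat > m.py <<'E'
from h import *
def measure(n):
    s=snap(n); out={}; C=cloud(s)
    for t in ("speed_base","bypass_base"):
        r=finder.masks_of(s,t)
        if r:
            p=cloud(s,r[0]["pixels"]); p=p[abs(p[:,2]-.098)<.004]
            if len(p)>20:
                b=cv2.minAreaRect((p[:,:2]*1000).astype(np.float32)); print(n,t,round(r[0]["p"],2),np.round(b[0],1),np.round(b[1],1),round(b[2],1))
    for t,z in (("speed_top",.1385),("bypass_top",.1385),("start_top",None)):
        for k in finder.masks_of(s,t)[:2]:
            p=cloud(s,k["pixels"])
            if len(p)<10: continue
            z0=z or np.percentile(p[:,2],90)
            q=p[abs(p[:,2]-z0)<.004]
            if len(q)<5: continue
            b=cv2.minAreaRect((q[:,:2]*1000).astype(np.float32))
            print(n,t,round(k["p"],2),len(q),"z",q[:,2].mean().round(4),"mid",np.round(b[0],1),np.round(b[1],1),round(b[2],1))
    return s
E
python3 - <<'E'
from m import *
print(monitor.get_state()["q"].round(2))
s=measure("wrist"); save(s,"w1.png"); measure("scene");
E
```

```text
[-0.32  0.61  0.4   1.85 -0.33  0.75 -0.93]
wrist speed_base 0.68 [636.7  -5. ] [111.1  52.1] 21.2
wrist bypass_base 0.74 [564.4 180.7] [111.   52.6] 21.3
wrist speed_top 0.85 593 z 0.1381 mid [606.5 -16.6] [13.4 26. ] 21.3
wrist bypass_top 0.78 767 z 0.138 mid [572.4 184.7] [14.1 27.8] 21.0
wrist start_top 0.56 1206 z 0.1115 mid [600.6  87.9] [31.  30.2] 19.4
scene speed_base 0.88 [639.5  -3.3] [111.3  51.8] 21.3
scene bypass_base 0.65 [565.8 181.7] [113.2  51.4] 21.0
scene speed_top 0.6 53 z 0.1377 mid [609.  -17.1] [13.9 22.4] 27.4
scene bypass_top 0.54 53 z 0.1379 mid [573.9 184.8] [16.7 24.1] 26.9
scene start_top 0.48 108 z 0.1116 mid [603.1  89.1] [28.9 29.2] 89.0
```

View pics/w1.png

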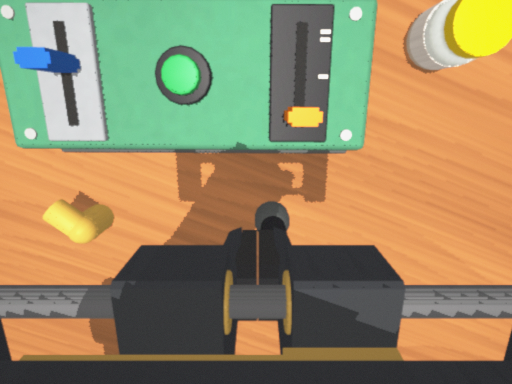

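Wrist view: black speed plate at right with orange lever at (304,117), two bars at its far end; button (180,73), blue lever (46,60), torch top at (272,217), just behind the fingers. Lever is 59 mm ahead and 37.5 mm to +y in the tool frame.

Request:
carry_out(motion=[1.4, 1.9, 0, 0, 0, 0, 1.4, 1.85, 0, 0, 0, 0, 0, 0, 3, 0, 0, 0, 0, 0, 3, 0, 0, 0, 0, 0, 3, 0, 0, 0, 0, 0, 2.5, 0, 0, 0, 0, 0, 1.2, 0, 0, 0, 0, 0, 0, 0, 0, 0])

```text
clock: 6.7
tool_pos: [0.5774, -0.0281, 0.1753]
eef_rot: [0.982, 0.189, -0.001, -0.0]
contact_force: [0.3, -0.6, 0.7]
opening: 0.006
```

Run:
```python
from h import *
s=snap("wrist"); a=s["frame"].copy()
t=snap("side"); b=cv2.resize(t["frame"][150:270,200:360],(512,384))
cv2.imwrite("pics/w2.png",cv2.resize(np.hstack([a,b]),(800,300))[:,:,::-1])
p=monitor.get_state();print(p["tool_pos"],p["eef_rot"],p["contact_force"])
x=R.from_quat(p["eef_rot"]).inv().apply(np.array([.6065,-.0166,.1385])-p["tool_pos"]);print(x)
```

```text
[ 0.5781863  -0.02821359  0.17649518] [9.82029283e-01 1.88727158e-01 7.21074797e-04 1.67483970e-04] [0.04172418 0.32694246 0.06360662]
[ 0.03055014 -0.00031405  0.03803637]
```

View pics/w2.png

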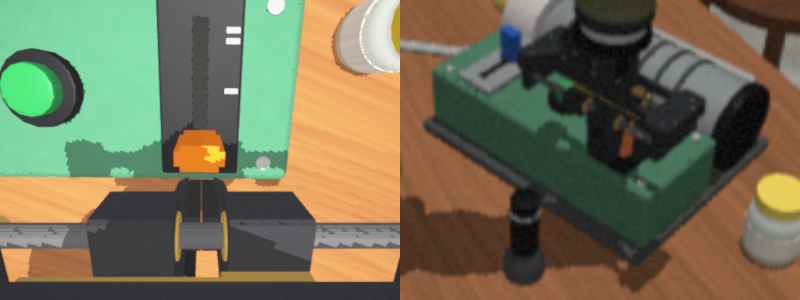

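Fingers (tips at 200,190 left half) stand centred behind the lever, torch clear. Pushing.

Request:
carry_out(motion=[0.8, 0, 0, 0, 0, 0, 0.6, 0, 0, 0, 0, 0, 0.5, 0, 0, 0, 0, 0, 0.5, 0, 0, 0, 0, 0, 0.5, 0, 0, 0, 0, 0, 0.5, 0, 0, 0, 0, 0, 0.5, 0, 0, 0, 0, 0, 0.5, 0, 0, 0, 0, 0])

```text
clock: 7.8
tool_pos: [0.6191, -0.0114, 0.1758]
eef_rot: [0.982, 0.189, 0.0, -0.0]
contact_force: [-2.4, -0.3, 1.5]
opening: 0.003
```

Request:
carry_out(motion=[0.4, 0, 0, 0, 0, 0, 0.4, 0, 0, 0, 0, 0, 0.4, 0, 0, 0, 0, 0, 0.4, 0, 0, 0, 0, 0, 0.4, 0, 0, 0, 0, 0, 0.4, 0, 0, 0, 0, 0, 0.4, 0, 0, 0, 0, 0, 0.2, 0, 0, 0, 0, 0])

```text
clock: 8.8
tool_pos: [0.647, -0.0001, 0.1758]
eef_rot: [0.982, 0.189, 0.0, -0.0]
contact_force: [-0.8, -0.1, 0.9]
opening: 0.002
```

Run:
```python
from m import *
measure("wrist")
p=monitor.get_state();print(p["tool_pos"],p["contact_force"])
```

```text
wrist speed_base 0.6 [636.5  -5.1] [112.3  52.1] 21.4
wrist speed_top 0.83 1979 z 0.138 mid [663.5   5.5] [15.1 25.9] 22.4
wrist start_top 0.65 2537 z 0.1113 mid [602.4  88.5] [28.  31.6] 21.8
wrist start_top 0.3 1471 z 0.084 mid [ 726.9 -117.6] [46.8 13.5] 31.4
[ 6.46421263e-01 -6.45950641e-04  1.75750594e-01] [-0.29679261 -0.58454712  0.06432988]
```

Lever snapped to about 61 mm; now push it home to the stop.

Request:
carry_out(motion=[0.2, 0, 0, 0, 0, 0, 0.2, 0, 0, 0, 0, 0, 0.1, 0, 0, 0, 0, 0, 0.1, 0, 0, 0, 0, 0, 0, 0, 0, 0, 0, 0])

```text
clock: 9.72
tool_pos: [0.6504, 0.0008, 0.1756]
eef_rot: [0.982, 0.188, -0.002, -0.0]
contact_force: [-6.0, -2.3, 4.2]
opening: 0.008
```

Request:
carry_out(motion=[0.1, 0, 0, 0, 0, 0, 0.1, 0, 0, 0, 0, 0, 0, 0, 0, 0, 0, 0])

```text
clock: 10.1
tool_pos: [0.6507, 0.0008, 0.1755]
eef_rot: [0.982, 0.188, -0.004, -0.0]
contact_force: [-10.1, -2.6, 7.2]
opening: 0.003
```

Run:
```python
from m import *
measure("wrist")
p=monitor.get_state();print(p["tool_pos"],p["contact_force"])
```

```text
wrist speed_base 0.63 [636.7  -5. ] [111.9  52.2] 20.9
wrist bypass_base 0.18 [636.6  -5.1] [112.1  52.2] 21.2
wrist speed_top 0.85 1940 z 0.138 mid [666.4   6.7] [15. 26.] 19.7
wrist start_top 0.64 2249 z 0.1113 mid [603.9  88.7] [25.  31.3] 17.7
[0.65071269 0.00084368 0.17554508] [-8.88304802 -2.14141186  6.51560692]
```

Request:
carry_out(motion=[0.15, 0, 0, 0, 0, 0, 0.15, 0, 0, 0, 0, 0, 0, 0, 0, 0, 0, 0])

```text
clock: 10.78
tool_pos: [0.6512, 0.0009, 0.1754]
eef_rot: [0.982, 0.188, -0.007, -0.0]
contact_force: [-15.6, -3.4, 10.9]
opening: 0.006
```

Request:
carry_out(motion=[-0.5, 0, 0, 0, 0, 0, -1, 0, 0, 0, 0, 0, -1.5, 0, 0, 0, 0, 0, 0, 0, -2, 0, 0, 0, 0, 0, -3, 0, 0, 0, 0, 0, -3, 0, 0, 0, 0, 0, 0, 0, 0, 0])

```text
clock: 11.65
tool_pos: [0.6306, -0.0076, 0.2581]
eef_rot: [0.982, 0.189, 0.003, 0.001]
contact_force: [-0.4, -0.3, -0.8]
opening: 0.006
```

Run:
```python
from m import *
s=measure("wrist"); save(s,"w3.png")
p=monitor.get_state();print(p["tool_pos"],p["contact_force"])
for b in ([.6006,.0879,.1115],[.6015,.0882,.1113]): print(R.from_quat(p["eef_rot"]).inv().apply(np.array(b)-p["tool_pos"]))
```

```text
wrist speed_base 0.57 [641.6  -3.1] [101.  52.] 21.3
wrist bypass_base 0.59 [567.1 173.4] [112.5  40. ] 19.1
wrist speed_top 0.72 793 z 0.1381 mid [666.4   6.4] [14.2 25.3] 21.1
wrist start_top 0.91 1319 z 0.1114 mid [600.9  87.8] [30.7 30.6] 14.9
[ 0.6282053  -0.0074754   0.25450241] [ 0.62302908 -0.07732625  0.26436354]
[ 0.00998598 -0.09868096  0.14307536]
[ 0.0109334  -0.09862556  0.14327367]
```

View pics/w3.png

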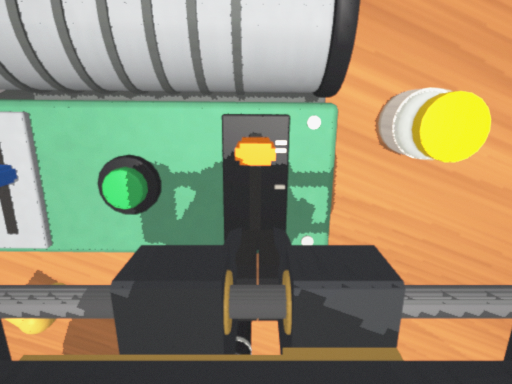

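Lever at (255,152) is beside the two bars, 31.8 mm past centre. Now over the button, checking the housing rim height.

Request:
carry_out(motion=[0.2, -2, 0, 0, 0, 0, 0.2, -2, 0, 0, 0, 0, 0.2, -2, 0, 0, 0, 0, 0.2, -2, 0, 0, 0, 0, 0.2, -1.85, 0, 0, 0, 0, 0, 0, 0, 0, 0, 0, 0, 0, 0, 0, 0, 0])

```text
clock: 12.82
tool_pos: [0.6017, 0.0867, 0.2559]
eef_rot: [0.982, 0.188, 0.0, 0.0]
contact_force: [0.1, 0.1, 0.0]
opening: 0.006
```

Run:
```python
from m import *
s=measure("wrist"); p=s["st"]
C=np.vstack([cloud(s),cloud(snap("scene"))]); c=np.array([.6008,.0879])
d=np.hypot(*(C[:,:2]-c).T)*1000
for r in range(0,36,2):
    k=(d>=r)&(d<r+2)&(C[:,2]<.13); print(r,k.sum(),np.percentile(C[k,2],[10,50,90]).round(4) if k.sum() else '')
print(p["tool_pos"],p["contact_force"],R.from_quat(p["eef_rot"]).inv().apply(np.r_[c,.1114]-p["tool_pos"]))
```

```text
wrist speed_base 0.7 [636.9  -4.9] [111.   52.5] 21.4
wrist bypass_base 0.74 [564.4 180.8] [111.   52.4] 21.6
wrist speed_top 0.81 840 z 0.138 mid [666.5   6.9] [14.1 26.4] 21.8
wrist bypass_top 0.76 808 z 0.138 mid [572.6 184.4] [14.5 26.9] 20.5
wrist start_top 0.94 1256 z 0.1115 mid [600.9  88.6] [30.3 30.2] 72.0
0 20 [0.1111 0.1117 0.1126]
2 70 [0.1105 0.1116 0.1126]
4 117 [0.1109 0.1118 0.1126]
6 159 [0.1108 0.1116 0.1126]
8 203 [0.111  0.1117 0.1126]
10 250 [0.111  0.1117 0.1127]
12 306 [0.1106 0.1115 0.1124]
14 405 [0.1018 0.1099 0.1115]
16 249 [0.1009 0.1017 0.1031]
18 366 [0.1009 0.1018 0.1025]
20 452 [0.1009 0.1016 0.1026]
22 588 [0.0898 0.1005 0.102 ]
24 308 [0.089  0.0899 0.0962]
26 425 [0.0889 0.0897 0.0907]
28 548 [0.0887 0.0897 0.0905]
30 597 [0.0887 0.0897 0.0906]
32 626 [0.0888 0.0898 0.0906]
34 638 [0.0888 0.0897 0.0906]
[0.60169854 0.08669773 0.25587341] [0.1439361  0.05863359 0.04285997] [-0.00042086 -0.00160222  0.14447171]
```

Request:
carry_out(motion=[0, -0.1, 2.5, 0, 0, 0, 0, 0, 2.5, 0, 0, 0, 0, 0, 2, 0, 0, 0, 0, 0, 0.6, 0, 0, 0, 0, 0, 0.2, 0, 0, 0, 0, 0, 0.2, 0, 0, 0, 0, 0, 0.2, 0, 0, 0, 0, 0, 0, 0, 0, 0])

```text
clock: 14.18
tool_pos: [0.6017, 0.0884, 0.1743]
eef_rot: [0.982, 0.189, 0.001, 0.0]
contact_force: [0.5, 0.0, 3.4]
opening: 0.001
```

Request:
carry_out(motion=[0, 0, 0.15, 0, 0, 0, 0, 0, 0.15, 0, 0, 0, 0, 0, 0.1, 0, 0, 0, 0, 0, 0, 0, 0, 0])

```text
clock: 14.68
tool_pos: [0.6017, 0.0884, 0.1705]
eef_rot: [0.982, 0.189, 0.001, -0.0]
contact_force: [0.5, -0.1, 7.0]
opening: 0.003
```

Request:
carry_out(motion=[0, 0, 0.1, 0, 0, 0, 0, 0, 0.1, 0, 0, 0, 0, 0, 0, 0, 0, 0])

```text
clock: 15.05
tool_pos: [0.6017, 0.0883, 0.1702]
eef_rot: [0.982, 0.189, 0.001, -0.0]
contact_force: [-3.9, 0.2, 20.3]
opening: 0.005
```

Request:
carry_out(motion=[0, 0, 0.1, 0, 0, 0, 0, 0, 0.1, 0, 0, 0, 0, 0, 0, 0, 0, 0])

```text
clock: 15.42
tool_pos: [0.6017, 0.0882, 0.17]
eef_rot: [0.982, 0.188, 0.001, -0.001]
contact_force: [-7.8, 0.0, 33.4]
opening: 0.004
```

Bottomed hard (33 N, no further travel, tip about 5.5 mm below the start height). Release.

Request:
carry_out(motion=[0, 0, -0.4, 0, 0, 0, 0, 0, -0.6, 0, 0, 0, 0, 0, -2, 0, 0, 0, 0, 0, -3, 0, 0, 0, 0, 0, -3, 0, 0, 0, 0, 0, 0, 0, 0, 0, 0, 0, 0, 0, 0, 0])

```text
clock: 16.3
tool_pos: [0.6002, 0.0887, 0.2545]
eef_rot: [0.982, 0.189, -0.001, -0.0]
contact_force: [-0.7, 0.9, 0.1]
opening: 0.007
```

Run:
```python
from m import *
s=measure("wrist"); measure("scene")
a=snap("side")
for t in("torch","elbow","paste","wrench"):
    for k in finder.masks_of(a,t)[:1]:
        q=cloud(a,k["pixels"]); print(t,k["extent"],np.percentile(q,[3,50,97],axis=0).round(3).tolist())
cv2.imwrite("pics/w4.png",cv2.resize(np.hstack([s["frame"],a["frame"]]),(800,300))[:,:,::-1])
print(monitor.get_state()["contact_force"],monitor.get_state()["tool_pos"])
```

```text
wrist speed_base 0.97 [636.8  -4.9] [111.5  53. ] 20.9
wrist bypass_base 0.59 [564.3 180.9] [111.7  52.1] 21.5
wrist speed_top 0.55 886 z 0.138 mid [666.2   6.6] [14.5 26.6] 20.6
wrist bypass_top 0.89 797 z 0.1379 mid [572.6 184.2] [14.4 26.1] 21.2
wrist start_top 0.93 1287 z 0.1115 mid [600.9  88.1] [30.5 30.1] 21.8
wrist start_top 0.36 637 z 0.0068 mid [569.3 340. ] [23.9 51.3] 42.3
scene speed_base 0.86 [638.3  -3.6] [113.2  52.2] 20.8
scene bypass_base 0.76 [567.3 181.8] [111.9  52.1] 19.5
scene speed_top 0.63 72 z 0.1378 mid [667.8   8.1] [15.4 25.8] 15.5
scene bypass_top 0.58 53 z 0.138 mid [574.3 184.4] [15.7 22.6] 22.0
scene bypass_top 0.17 87 z 0.1353 mid [621.8 250.2] [132.9  50.9] 25.7
scene start_top 0.51 109 z 0.1115 mid [602.   89.2] [29.4 29. ] 1.0
torch [246.2, 226.1, 255.9, 264.0] [[0.459, -0.068, 0.0], [0.473, -0.059, 0.05], [0.51, -0.019, 0.11]]
elbow [187.9, 194.5, 201.1, 224.7] [[0.382, 0.141, -0.0], [0.398, 0.15, 0.045], [0.419, 0.199, 0.061]]
paste [336.7, 220.7, 367.4, 254.0] [[0.706, -0.168, 0.004], [0.724, -0.15, 0.059], [0.76, -0.115, 0.086]]
wrench [182.2, 163.2, 223.9, 170.3] [[0.446, 0.344, -0.001], [0.498, 0.392, 0.006], [0.562, 0.447, 0.01]]
[-0.86672154 -0.83223817 -0.08558136] [0.60112958 0.08841951 0.25576253]
```

View pics/w4.png

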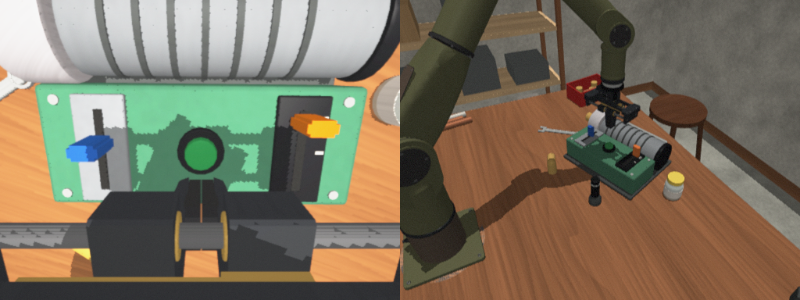

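The final view shows the orange lever at its far end (315,127), the button up (200,150) and the blue lever unmoved (90,150). The torch, elbow, paste and wrench are where they were, and the arm is clear.

```bash
python3 -c "
from plant import workorder; print(workorder.finish_job())"
```

```text
the job is handed in; nothing more can be done
None
```

The job is done and handed in, at about 17 s on the clock. With the fingers closed, I pushed the orange speed lever past low speed and home against its high-speed stop. Then I pressed the green start button to its hard stop and let it back up.

Last checks before handing in:
- **Speed lever:** it stands about 31.7 mm past the plate's centre, against 32 mm for fully home. It stopped moving under a push of about 16 N, and it has not moved since I backed off.
- **Start button:** the fingertip pushed it down about 5.5 mm, against 6 mm of full travel. That figure is within the calibration error, and at up to 33 N it went no further. Its top is back at 111.5 mm, the same as before.
- **Bypass lever:** it is within 0.5 mm of where it started.
- **Things on the bench:** the torch, elbow and paste jar measure the same as at the start, to a few millimetres. The wrench's median position read about 6 mm different, but its ends and its place in the picture match, and the arm never went near it, so I take that as measurement noise.
- **Robot:** it is touching nothing, with the fingertips about 80 mm above the button. No check failed.

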